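# Lock the hold-down clamp on the loaded plate shaker

### The arm

A 7-joint arm with a two-finger parallel gripper is mounted at the origin on the work surface. World frame = base frame: x ahead of the robot, y to its left, z up, the work surface at z = 0. Lengths are in m, angles in rad, forces in N, time in s.
With the tool pointing down it reaches from about 0.4 to 0.85 m from the base axis. Payload 4.5 kg.
Tool frame: the origin (TCP) lies on the centre line of the jaws, within the pads' length; the fingertips stand 8 mm ahead of it and the grasp point (between the pads) lies 11 mm behind it; z points along the fingers, x is the direction in which the jaws open and shut, and the axes are right-handed (so a half turn about z gives the same grasp; the last joint's range is limited). The gripper opens to 88 mm and grips with 3 to 60 N. Pads are 18 mm wide; open, the fingers measure 123 mm over their backs; the gripper's body (75 mm by 187 mm) begins 45 mm behind the grasp point.
Start: joints at [-1.2, 0.689, -0.195, 1.565, 0.157, 0.902, -0.215], TCP at [0.207, 0.59, 0.247] pointing down, gripper open.
Joint ranges: [-3.01, 3.01], [-0.46, 2.08], [-1.47, 1.51], [0.13, 2.56], [-1, 4.14], [0.04, 2.09], [-2.66, 2.66]. Speed limits (rad/s): [2.57, 2.57, 3.14, 3.14, 3.14, 3.14, 3.14].

### API

Orientations are given as a unit quaternion [x, y, z, w].
In Python, from plant import r gives the robot as it stands.
- The arm moves only by the shell command python3 -m pendant 'ROWS' [FORCE]. ROWS is JSON, a list of rows, each a list of 3 entries, a list of its own where there are three numbers: the turn, a rotation vector about the tool's x, y, z in rad, then the shift along the tool's x, y, z in m, then the opening, from 0 (shut) to 1 (fully open). In form: [[[wx, wy, wz], [tx, ty, tz], claw], ...]. A call has 1 to 10 rows; each row is the pose to reach, as a shift and turn from the pose commanded when the call began, along the tool's axes at that moment; what a row does not reach only later rows make up. A row lasts 1/10 s, in which the tool goes at most 50 mm and 8.59 degrees, less where a joint would pass 70% of its speed; a pose out of reach is approached as far as the arm can. A call with a gripper value outside its range is refused whole. The fingers move at their own pace and stop on an object; FORCE is the grip in N (left out, the last holds). Time passes only in rows, so rows that repeat a pose let the fingers close. It gives the time, the measured TCP pose, the force and the opening at its end, in the units of the state.
- r.get_state(): the state, without advancing time (a new reading comes with each control period).
- r.snapshot(name): name is "side" or "top"; returns a dict with "image" (400x640x3 uint8, red, green, blue), "mtx" (3x3 intrinsics, pixels), "R" (3x3) and "t" (3): a world point X has camera coordinates R X + t. Camera axes: x right, y down, z forward; pixel columns grow to the right and rows downward; lengths in m; the calibration is good to about 2 mm. A picture is of the moment at which its call begins. There is no depth.
- r.finish_job(): hands the job in, once; it reports no verdict.
The state is a dict: "clock": time; "q": joint angles; "qd": joint speeds; "joint_torque": joint torques, N m; "tool_pos": TCP position; "eef_rot": TCP orientation; "contact_force": force on the tool from outside, world axes, zero at the start; "moment": the same for the moment, N m; "opening": opening from 0.0 (shut) to 1.0 (fully open).
Only numpy, scipy, OpenCV 4.12 (cv2) and the standard library are available. Lean on these libraries where they do the work, as an engineer would, in place of code of your own. Each camera call takes 0.05 s, during which the arm holds its last target. There are 200 camera calls.

### The job

One of the two bench shakers carries a lidded well plate, and its hold-down toggle clamp is still open. Push that clamp's raised handle down past its dead centre so that it locks, with the rubber tip of its spindle pressed on the plate's lid, and take the arm away. Leave the clamp of the empty shaker open, and do not knock over the little dropper bottle.

Things in the scene. Friction and masses are not known exactly. Their poses are not given: they have to be found in the camera images.
- loaded_grip (a point): Centre of the black grip (64 x 24 x 16 mm) at the free end of the handle of the clamp on the white shaker (220 x 150 mm, fixed) that carries the plate. It turns with the handle: its x axis points along the handle to the level pivot, 95 mm away and 122 mm above the table, y along the pivot axis, z out of the grip's upper face. Raised 48 degrees when open, level when locked.
- loaded_handle (a joint): Angle of that handle, rad: 0 open (raised 0.84 above level, away from the plate), growing as the grip is pushed down, 0.84 at the stop (level, locked, rubber tip on the lid, 94 mm above the table). A spring pushes it back open before the dead centre at 0.72 and on to the stop beyond it; pushing square to the grip takes up to 10 N.
- empty_handle (a joint): Angle of the handle, rad, of the like clamp on the like shaker that carries no plate: 0 open, 0.84 locked. It is to stay open.
- dropper_mid (a point): Centre (half-way up) of a loose upright amber dropper bottle with a black cap, 28 mm in diameter and 55 mm tall, on the table between the shakers and the robot. Its z axis points up. It is to stay upright.
Things that resemble listed ones, but are neither listed nor needed, are in the scene too. Of the things that look like the part that bears dropper_mid, the larger one is meant.

How it is judged:
By the outcome, as a careful person would: the job done as asked, in the order asked, and still so for the second after the job is handed in, with the robot touching nothing.
It also fails if it takes over 27 s, if anything falls off the work surface, if the arm or the gripper's body presses on something with over 40 N, if the wrist force passes 120 N, or if a joint passes its speed limit or range.

## Working session

There is one attempt and no reset: what is moved stays moved. The work goes in short steps, Python scripts to look and compute and a shell command to move; the robot and the scene stay as the last step left them, time stands still between calls to the robot, and variables do not carry over. Pictures are saved under pics/ and viewed, about 8 in all and at most 12, crops included, and the job is handed in when it is done.

```bash
mkdir -p pics; ls
python3 - <<'E'
from plant import r
import cv2,pickle
s=r.get_state();print(s)
for n in("side","top"):
    d=r.snapshot(n);pickle.dump(d,open(n+".pkl","wb"));cv2.imwrite(f"pics/{n}0.png",d["image"][:,:,::-1]);print(n,d["mtx"].tolist(),d["R"].tolist(),d["t"])
E
```

```text
pics
{'clock': 0.0, 'q': array([-1.20020428,  0.68996672, -0.1945102 ,  1.56630653,  0.15734391,
        0.90248023, -0.21506974]), 'qd': array([ 0.00077937,  0.00339896,  0.00241235, -0.00087511, -0.00044874,
        0.00094963, -0.00012628]), 'joint_torque': array([-2.11457968e-04, -5.27543521e+01, -1.26676697e+00, -1.53433353e+01,
       -5.26316394e-02,  6.30933748e-03,  1.69477157e-04]), 'tool_pos': array([0.20639923, 0.58931064, 0.24593068]), 'eef_rot': array([ 8.15577467e-01,  5.78647230e-01, -6.69943715e-04,  5.74724203e-04]), 'contact_force': array([0.10679098, 0.11622767, 0.04418307]), 'moment': array([-0.05223328, -0.00886958,  0.00832128]), 'opening': 1.0024487726004097}
side [[493.88300888589214, 0.0, 316.5476120028199], [0.0, 493.88300888589214, 200.13413620864532], [0.0, 0.0, 1.0]] [[0.8585524468660716, -0.5123524134882175, -0.019562729182820877], [-0.2767925918859304, -0.43103104132308945, -0.8588353174462506], [0.4315942041517129, 0.7427699817633532, -0.5118781076915848]] [-0.43008405  0.24902684  0.71317805]
top [[366.1153338881941, 0.0, 331.93718513891935], [0.0, 366.1153338881941, 198.67381547433547], [0.0, 0.0, 1.0]] [[-0.011839118247682152, -0.9993961810829303, -0.03266662694513005], [-0.9863527859073895, 0.017037378623202253, -0.1637617460287394], [0.16421941728020198, 0.030282023817845276, -0.9859589149765048]] [0.00611599 0.50649371 0.80230357]
```

View pics/side0.png

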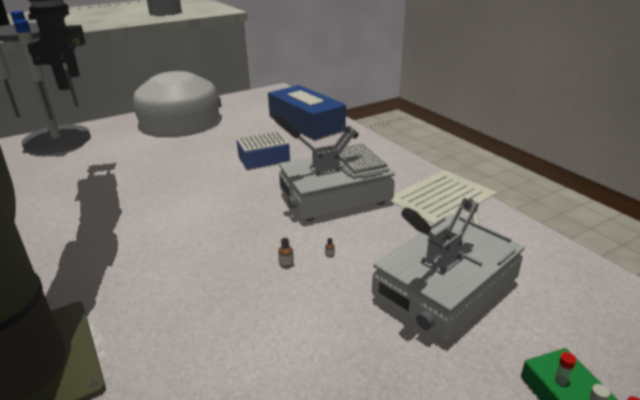

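View pics/top0.png

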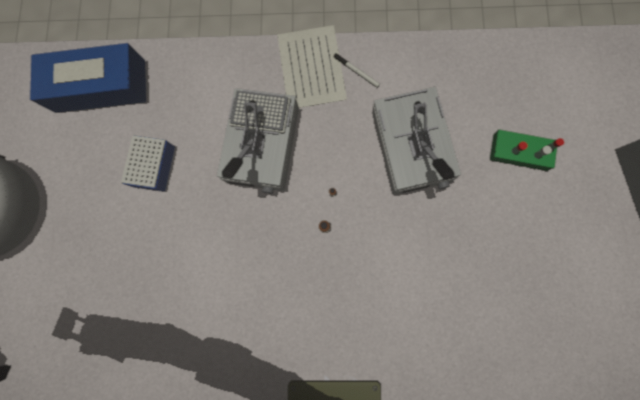

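The side view shows the plate on the far shaker, around pixel (350,165). In the top view it is the left shaker, with its grip near (233,168). The larger dropper bottle is at (325,227) in the top view and (286,253) in the side view. Next I'll zoom in on the loaded clamp.

Run:
```python
import cv2,pickle,numpy as np
t=pickle.load(open("top.pkl","rb"))["image"][80:205,200:310,::-1]
s=pickle.load(open("side.pkl","rb"))["image"][115:225,265:405,::-1]
t=cv2.resize(t,None,fx=3.5,fy=3.5,interpolation=2);s=cv2.resize(s,None,fx=2.9,fy=2.9,interpolation=2)
o=np.zeros((max(t.shape[0],s.shape[0]),t.shape[1]+s.shape[1],3),np.uint8);o[:t.shape[0],:t.shape[1]]=t;o[:s.shape[0],t.shape[1]:]=s
o=np.clip(o.astype(float)*1.6,0,255).astype(np.uint8);print(o.shape,t.shape)
cv2.imwrite("pics/crop1.png",o)
```

```text
(438, 791, 3) (438, 385, 3)
```

View pics/crop1.png

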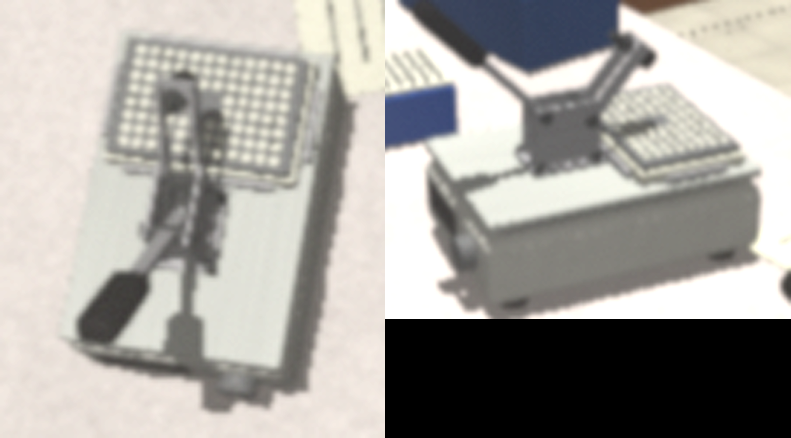

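```bash
cat > h.py <<'E'
import cv2,pickle,numpy as np
def ray(d,u,v):
    R,t=np.array(d["R"]),np.array(d["t"]);w=R.T@np.linalg.inv(d["mtx"])@[u,v,1];return -R.T@t,w/np.linalg.norm(w)
def plane(d,u,v,z):
    c,w=ray(d,u,v);return c+w*(z-c[2])/w[2]
def proj(d,X):
    p=np.array(d["mtx"])@(np.array(d["R"])@X+d["t"]);return p[:2]/p[2]
def tri(d1,p1,d2,p2):
    c1,w1=ray(d1,*p1);c2,w2=ray(d2,*p2);s=np.linalg.lstsq(np.c_[w1,-w2],c2-c1,rcond=None)[0]
    a,b=c1+s[0]*w1,c2+s[1]*w2;return (a+b)/2,np.linalg.norm(a-b)
def blob(im,x0,y0,x1,y1,m):
    n,l,st,c=cv2.connectedComponentsWithStats(m[y0:y1,x0:x1].astype(np.uint8))
    k=1+np.argmax(st[1:,4]);ys,xs=np.nonzero(l==k);return xs+x0,ys+y0
E
python3 - <<'E'
from h import *
T=pickle.load(open("top.pkl","rb"));S=pickle.load(open("side.pkl","rb"))
print(T["image"].max(2)[155:185:2,218:250:2])
m=T["image"].max(2)<50
xs,ys=blob(T,218,150,248,182,m);P=np.c_[xs,ys].astype(np.float32);c=P.mean(0);print(len(xs),c)
_,_,v=np.linalg.svd(P-c);a=v[0]*np.sign(v[0][1]);pr=(P-c)@a;print(a,pr.min(),pr.max(),((P-c)@v[1]).min(),((P-c)@v[1]).max())
e1=c+a*(pr.max()+.3);e0=c+a*(pr.min()-.3)
hi=plane(T,*e1,.2164);lo=plane(T,*e0,.1688);print("hi",hi,"lo",lo,np.linalg.norm(hi-lo),"yaw",np.degrees(np.arctan2(*(lo-hi)[1::-1])))
print("centre",plane(T,*((e0+e1)/2),.1926))
print("side proj hi lo",proj(S,hi),proj(S,lo))
# bottle
for n,d,box in(("T",T,(312,215,338,240)),("S",S,(272,232,300,272))):
    h=cv2.cvtColor(d["image"],cv2.COLOR_RGB2HSV);mm=((h[...,1]>70)|(h[...,2]<60));xs,ys=blob(d,*box,mm);print(n,len(xs),xs.min(),xs.max(),ys.min(),ys.max(),xs.mean(),ys.mean())
print(plane(T,325,227,.04), plane(S,286,265,0))
E
```

```text
[[147 144 141 142 141 140 141 139 139 136 113  99  88  77 107 118]
 [149 145 141 142 141 140 139 112  94  90  75  80  77 117 127 128]
 [147 138 143 142 141 139 115  56  41  41  41  43  83 136 140 140]
 [149 141 143 141 140 123  65  41  43  41  41  39  75 136 139 140]
 [145 143 142 142 132  76  42  42  41  41  40  39  87 137 141 140]
 [142 141 143 136  91  46  40  41  41  40  41  57 124 140 141 141]
 [144 142 142 110  49  43  44  41  41  40  45 107 139 141 141 141]
 [140 143 121  58  42  43  42  41  42  41  83 135 142 140 141 135]
 [142 139  80  45  45  44  43  41  40  59 123 141 141 141 137  95]
 [141 139  72  45  45  45  45  42  49 110 139 143 142 142 135  82]
 [139 138  85  42  43  42  44  44  94 137 141 143 142 144 136  83]
 [133 112  90  65  58  51  50  79 129 139 142 143 142 143 121  76]
 [148 128 106  91  96 100  81  88  97 100 109 121 124 132 108  72]
 [148 146 136 107  74  67  69  77  78  80  80  90 106  97  84  80]
 [148 144 145 143 121  90  61  53  49  48  51  55  64  69  77  85]]
203 [231.85715 167.54187]
[-0.65153867  0.75861543] -11.785378 11.535703 -5.0196033 5.1817837
hi [0.52266716 0.19336636 0.2164    ] lo [0.57059339 0.17906368 0.1688    ] 0.06904527649124903 yaw -16.61675141839454
centre [0.54594871 0.18677612 0.1926    ]
side proj hi lo [273.51802182 116.34280119] [299.24493695 135.79323069]
T 79 319 329 221 231 324.253164556962 226.20253164556962
S 142 279 291 239 255 284.99295774647885 248.66901408450704
[0.44156319 0.0154286  0.04      ] [0.4434572  0.01414355 0.        ]
```

```bash
cat >> h.py <<'E'
from scipy.spatial.transform import Rotation as Ro
def rel(s,P):  # world point -> shift in tool axes
    return Ro.from_quat(s["eef_rot"]).inv().apply(np.array(P)-s["tool_pos"])
E
python3 - <<'E'
from h import *
from plant import r
T=pickle.load(open("top.pkl","rb"));S=pickle.load(open("side.pkl","rb"))
for a,b in(((62,340),(125,35)),((285,370),(335,60))):
    A,B=[plane(T,200+p[0]/3.5,80+p[1]/3.5,.07) for p in(a,b)];print("edge yaw",np.degrees(np.arctan2(*(B-A)[1::-1])),A,B)
print("arm tip",tri(T,(200+178/3.5,80+90/3.5),S,(265+(640-385)/2.9,115+50/2.9)))
yaw=np.radians(-15);d=np.array([np.cos(yaw),np.sin(yaw),0])
g=np.array([.546,.187,.1926]);piv=g+d*.0636;piv[2]=.122;print("pivot",piv,"top px",proj(T,piv),"side",proj(S,piv))
s=r.get_state()
for rho in(.098,):
  for f in(48,):
    f=np.radians(f);X=piv+d*(-rho*np.cos(f)+.008*np.sin(f)+.009)+[0,0,rho*np.sin(f)+.008*np.cos(f)+.008];print(X,rel(s,X))
E
```

```text
edge yaw -9.34949406070903 [0.55594867 0.25709026 0.07      ] [0.76629188 0.22245863 0.07      ]
edge yaw -8.445513135143816 [0.53338196 0.11129357 0.07      ] [0.74448346 0.07994945 0.07      ]
arm tip (array([0.69008551, 0.16261393, 0.1539873 ]), np.float64(0.0031160230351252732))
pivot [0.60743288 0.17053911 0.122     ] top px [250.28841422 147.62602224] side [317.33918275 153.86469895]
[0.5585284  0.18364302 0.20818124] [-0.26650097  0.46636799  0.03831973]
```

```bash
python3 -m pendant '[[[0,0,0],[-0.03,0.03,-0.03],0],[[0,0,-0.05],[-0.05,0.08,-0.04],0],[[0,0,-0.16],[-0.265,0.466,-0.04],0],[[0,0,-0.16],[-0.265,0.466,-0.04],0],[[0,0,-0.16],[-0.265,0.466,-0.04],0],[[0,0,-0.16],[-0.265,0.466,-0.04],0],[[0,0,-0.16],[-0.265,0.466,-0.04],0],[[0,0,-0.16],[-0.265,0.466,-0.04],0],[[0,0,-0.16],[-0.265,0.466,-0.04],0],[[0,0,-0.16],[-0.265,0.466,-0.04],0]]'
```

```text
clock: 1.1
tool_pos: [0.5277, 0.2198, 0.2864]
eef_rot: [0.767, 0.642, -0.0, -0.0]
contact_force: [0.3, 2.2, -0.1]
opening: 0.116
```

```bash
python3 -m pendant '[[[0,0,0],[0,0,0],0],[[0,0,0],[0,0,0],0]]'
python3 - <<'E'
from h import *
from plant import r
s=r.get_state();M=Ro.from_quat(s["eef_rot"]).as_matrix();print("toolx yaw",np.degrees(np.arctan2(M[1,0],M[0,0])),M[:,2],s["tool_pos"],rel(s,[.5587,.1848,.24]))
E
```

```text
clock: 1.3
tool_pos: [0.5272, 0.2203, 0.286]
eef_rot: [0.768, 0.641, -0.0, -0.0]
contact_force: [-0.9, 1.0, -0.1]
opening: 0.003
toolx yaw 79.67628979516743 [-9.86244647e-04 -3.39595422e-04 -9.99999456e-01] [0.52718698 0.22034873 0.28602744] [-0.02930229  0.03741538  0.04600841]
```

```bash
python3 -m pendant '[[[0,0,0],[-0.029,0.039,0.005],0],[[0,0,0],[-0.029,0.039,0.046],0],[[0,0,0],[-0.029,0.039,0.046],0],[[0,0,0],[-0.029,0.039,0.046],0]]'
python3 - <<'E'
from h import *
from plant import r
D={n:r.snapshot(n) for n in("side","top")}
for n in D:pickle.dump(D[n],open(n+"1.pkl","wb"))
t=D["top"]["image"][80:205,200:310,::-1];s=D["side"]["image"][75:205,255:385,::-1]
t=cv2.resize(t,None,fx=3.5,fy=3.5,interpolation=2);s=cv2.resize(s,None,fx=3.1,fy=3.1,interpolation=2)
o=np.zeros((438,t.shape[1]+s.shape[1],3),np.uint8);o[:t.shape[0],:t.shape[1]]=t;o[:s.shape[0],t.shape[1]:]=s
cv2.imwrite("pics/crop2.png",cv2.convertScaleAbs(o,alpha=1.7))
print(r.get_state()["tool_pos"])
E
```

```text
clock: 1.7
tool_pos: [0.5583, 0.1887, 0.2405]
eef_rot: [0.766, 0.643, -0.001, -0.001]
contact_force: [-0.4, 0.7, 1.2]
opening: 0.006
[0.55967817 0.1889388  0.24210023]
```

View pics/crop2.png

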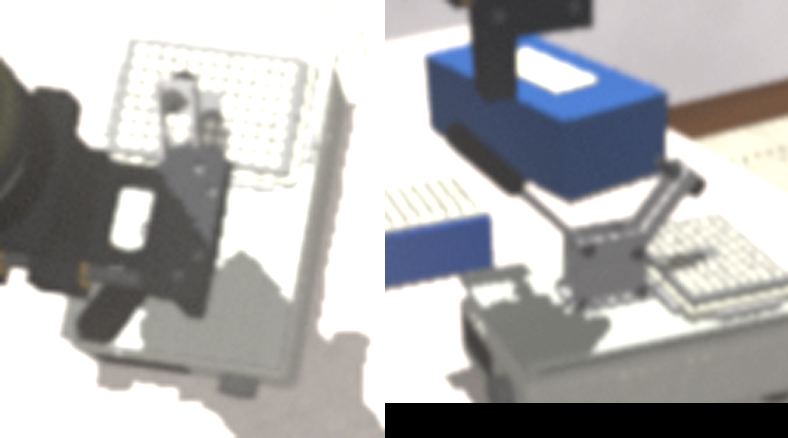

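```bash
python3 -m pendant '[[[0,0,0],[-0.004,0,0.015],0],[[0,0,0],[-0.004,0,0.03],0],[[0,0,0],[-0.004,0,0.034],0],[[0,0,0],[-0.004,-0.005,0.0385],0],[[0,0,0],[-0.004,-0.01,0.043],0],[[0,0,0],[-0.004,-0.01,0.043],0]]' 20;python3 - <<'E'
from plant import r
import cv2
s=r.get_state();print(s["contact_force"],s["tool_pos"])
d=r.snapshot("side");cv2.imwrite("pics/s3.png",cv2.convertScaleAbs(cv2.resize(d["image"][75:205,255:385,::-1],None,fx=3.1,fy=3.1,interpolation=2),alpha=1.7))
E
```

```text
clock: 2.4
tool_pos: [0.5497, 0.185, 0.1982]
eef_rot: [0.766, 0.642, 0.001, 0.0]
contact_force: [2.5, -0.3, 0.6]
opening: 0.003
[ 2.49233889 -0.25047165  0.60625064] [0.54973784 0.18499431 0.19824859]
```

View pics/s3.png

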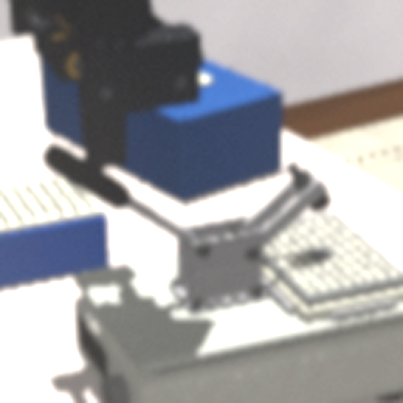

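The fingers now rest on the grip at about (100,165), and the handle has dropped a little from its open angle. I'll keep following the arc.

```bash
python3 -m pendant '[[[0,0,0],[0,-0.0045,0.005],0],[[0,0,0],[0,-0.009,0.0104],0],[[0,0,0],[0,-0.013,0.016],0],[[0,0,0],[0,-0.0164,0.0219],0],[[0,0,0],[0,-0.0195,0.028],0],[[0,0,0],[0,-0.0221,0.0344],0],[[0,0,0],[0,-0.0221,0.0344],0]]';python3 - <<'E'
from plant import r
import cv2
s=r.get_state();print(s["contact_force"],s["tool_pos"])
d=r.snapshot("side");cv2.imwrite("pics/s4.png",cv2.convertScaleAbs(cv2.resize(d["image"][75:205,255:385,::-1],None,fx=3.1,fy=3.1,interpolation=2),alpha=1.7))
E
```

```text
clock: 3.15
tool_pos: [0.5278, 0.1884, 0.1631]
eef_rot: [0.767, 0.642, 0.0, -0.0]
contact_force: [1.3, -0.1, 3.0]
opening: 0.007
[ 1.30385134 -0.1445101   3.00979209] [0.52777688 0.18841059 0.16306891]
```

View pics/s4.png

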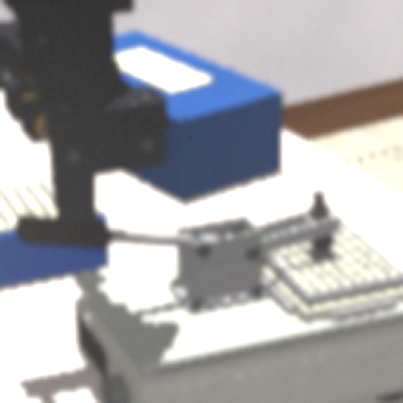

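The grip is still under the fingers and the arm is coming down onto the lid. Next I'll push through dead centre to level.

```bash
python3 -m pendant '[[[0,0,0],[0,-0.0025,0.0065],0],[[0,0,0],[0,-0.004,0.013],0],[[0,0,0],[0,-0.005,0.019],0],[[0,0,0],[0,-0.006,0.023],0],[[0,0,0],[0,-0.006,0.0265],0],[[0,0,0],[0,-0.006,0.0265],0]]';python3 - <<'E'
from plant import r
s=r.get_state();print(s["contact_force"],s["tool_pos"])
E
```

```text
clock: 3.8
tool_pos: [0.5207, 0.1888, 0.1383]
eef_rot: [0.767, 0.642, -0.001, 0.0]
contact_force: [-5.5, -2.6, 20.1]
opening: 0.003
[-5.54261515 -2.56971047 20.1471102 ] [0.52065175 0.18877256 0.13825725]
```

The force rose to 20 N at the predicted stop height (TCP z 0.138), so I'll lift off and move clear.

```bash
python3 -m pendant '[[[0,0,0],[0,0,-0.01],0],[[0,0,0],[0,0,-0.04],0],[[0,0,0],[0,0,-0.09],0],[[0,0,0],[0,0,-0.13],0],[[0,0,0],[0.05,-0.03,-0.15],0],[[0,0,0],[0.1,-0.05,-0.15],0],[[0,0,0],[0.15,-0.08,-0.15],0],[[0,0,0],[0.2,-0.1,-0.15],0],[[0,0,0],[0.2,-0.1,-0.15],0],[[0,0,0],[0.2,-0.1,-0.15],0]]';python3 - <<'E'
from h import *
from plant import r
D={n:r.snapshot(n) for n in("side","top")}
for n in D:pickle.dump(D[n],open(n+"2.pkl","wb"))
t=cv2.resize(D["top"]["image"][70:250,195:475,::-1],None,fx=1.6,fy=1.6,interpolation=2);s=cv2.resize(D["side"]["image"][75:345,255:535,::-1],None,fx=1.25,fy=1.25,interpolation=2)
o=np.zeros((345,t.shape[1]+s.shape[1],3),np.uint8);o[:t.shape[0],:t.shape[1]]=t;o[:s.shape[0],t.shape[1]:]=s[:345]
cv2.imwrite("pics/fin.png",cv2.convertScaleAbs(o,alpha=1.5));print(o.shape)
S=D["side"];s=cv2.resize(S["image"][115:205,265:385,::-1],None,fx=5,fy=5,interpolation=2);cv2.imwrite("pics/fin2.png",cv2.convertScaleAbs(s,alpha=1.5))
yaw=np.radians(-10);d=np.array([np.cos(yaw),np.sin(yaw),0]);p=np.array([.6086,.176,.122])
print("grip level px:",proj(S,p-d*.095),"top",proj(D["top"],p-d*.095), r.get_state()["contact_force"])
E
```

```text
clock: 4.8
tool_pos: [0.4551, 0.409, 0.2863]
eef_rot: [0.764, 0.645, 0.0, -0.002]
contact_force: [0.3, -0.4, 0.1]
opening: 0.005
(345, 798, 3)
grip level px: [273.33032284 160.62189817] top [238.87223804 190.03790474] [ 0.5509054  -0.05751081 -0.34519495]
```

View pics/fin.png

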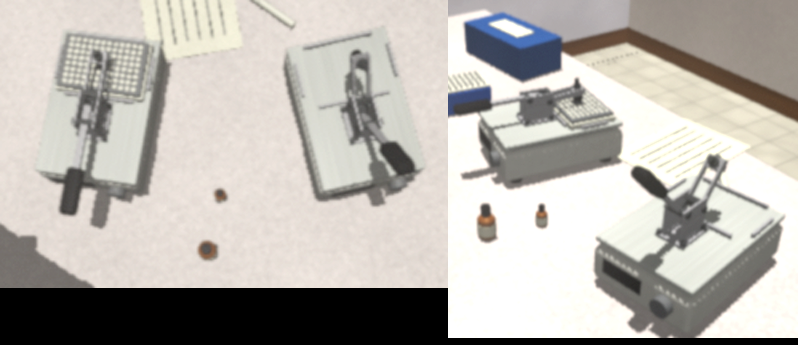

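View pics/fin2.png

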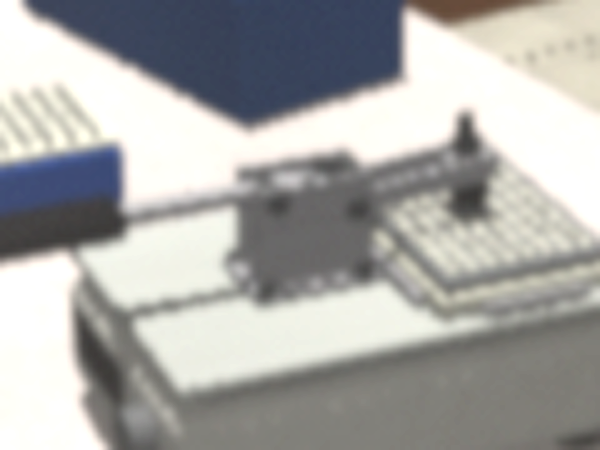

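The loaded clamp's handle is level, with its grip at (70,190) in the top part of the first picture. Its spindle tip is on the lid at (470,210) in the close-up. The empty clamp is still open, and both bottles are upright. I'm handing the job in.

```bash
python3 -c "
from plant import r
print(r.get_state()['clock'],r.finish_job())"
```

```text
the job is handed in; nothing more can be done
4.9 None
```

The loaded shaker's clamp is locked, and I handed the job in at 4.9 s of the 27 s allowed. I pushed the raised grip down along its arc with the closed fingertips until it met the stop. The last reading there was about 21 N, at the TCP height I expected for a level handle. Then I lifted off and moved the arm clear.

**Final pictures, arm clear:** the handle stayed level, and the rubber tip is down on the plate's lid. The empty shaker's clamp is still open, and both dropper bottles are upright where they were. The wrist force was back to about 0 N.

**One disagreement:** my first estimate of the handle's direction from the grip alone was about -17°. The shaker edges and the clamp arm gave about -9°, so I used -10°, and the grip stayed under the fingers all the way down.

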